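# Discard the expired cryobox down the chute

### The arm

A 6-joint arm with a two-finger parallel gripper is mounted at the origin on the work surface. World frame = base frame: x ahead of the robot, y to its left, z up, the work surface at z = 0. Lengths are in m, angles in rad, forces in N, time in s.
With the tool pointing down it reaches from about 0.35 to 0.975 m from the base axis. Payload 4.9 kg.
Tool frame: the origin (TCP) lies on the centre line of the jaws, within the pads' length; the fingertips stand 11 mm ahead of it and the grasp point (between the pads) lies 8 mm behind it; z points along the fingers, y is the direction in which the jaws open and shut (so a half turn about z gives the same grasp; the last joint's range is limited). The gripper opens to 85 mm and grips with 20 to 120 N. Pads are 22 mm wide; open, the fingers measure 114 mm over their backs; the gripper's body (76 mm by 85 mm) begins 54 mm behind the grasp point. The pads swing forward as they close: fully open they stand 13 mm farther back than shut.
Start: joints at [1.207, 0.053, 1.613, -0, 1.476, -0.119], TCP at [0.151, 0.606, 0.242] pointing down, gripper open.
Joint ranges: [-3.01, 3.01], [-1.01, 2.22], [0.06, 2.58], [-1.02, 4.17], [0.09, 2.62], [-3.14, 3.14]. Speed limits (rad/s): [2.57, 2.57, 3.14, 3.14, 3.14, 3.14].

### API

Orientations are given as a rotation vector (axis times angle).
In Python, from station import ctrl gives the robot as it stands.
- The arm moves only by the tool send_rows, never from a script. Its argument "series" is a list of rows, each an object of numbers: "tx", "ty", "tz": the shift along the tool's x, y, z in cm; "wx", "wy", "wz": the turn, a rotation vector about the tool's x, y, z in rad; "jaw": the closure, from 0 (fully open) to 1 (shut). In form: [{"tx": .., "ty": .., "tz": .., "wx": .., "wy": .., "wz": .., "jaw": ..}, ...]. A call has 1 to 5 rows; each row shifts and turns the pose as measured when the row begins, along the tool's axes as they then stand; what a row does not reach is not made up. A row lasts 1/8 s, in which the tool goes at most 62.5 mm and 10.7 degrees, less where a joint would pass 70% of its speed; a pose out of reach is approached as far as the arm can. A call is refused whole if a number of a shift passes 6.25 or a number of a turn 0.188, either way. A call with a gripper value outside its range is refused whole. The fingers move at their own pace and stop on an object; "squeeze" is the grip in N (left out, the last holds). Time passes only in rows, so rows that do not move let the fingers close. It gives the time, the measured TCP pose, the force and the opening at its end, in the units of the state.
- ctrl.get_obs(): the state, without advancing time (a new reading comes with each control period).
- ctrl.get_image(name): name is "scene" or "top"; returns the picture (420x560x3 uint8, red, green, blue); there is no depth.
- ctrl.camera_info(name): a dict with "mtx" (3x3 intrinsics, pixels), "R" (3x3) and "t" (3): a world point X has camera coordinates R X + t. Camera axes: x right, y down, z forward; pixel columns grow to the right and rows downward; lengths in m; the calibration is good to about 2 mm. A picture is of the moment at which its call begins. camera_info takes no time and is no camera call.
- ctrl.finish_job(): hands the job in, once; it reports no verdict.
The state is a dict: "t": time; "q": joint angles; "dq": joint speeds; "effort": joint torques, N m; "tool_pos": TCP position; "tool_rot": TCP orientation; "contact_force": force on the tool from outside, world axes, zero at the start; "wrist_torque": the same for the moment, N m; "opening": finger opening in m.
Only numpy, scipy, OpenCV 4.12 (cv2) and the standard library are available. Lean on these libraries where they do the work, as an engineer would, in place of code of your own. Each camera call takes 0.05 s, during which the arm holds its last target.

### The job

The cryobox with the red lid has expired: push it off the yellow-striped edge of the white ledge so that it drops into the metal chute below and stays there. Push it, do not lift it, and leave the blue and green boxes where they stand.

Things in the scene. Friction and masses are not known exactly. Their poses are not given: they have to be found in the camera images.
- red_box: red cryobox: rigid closed square box 76 x 76 mm and 52 mm high, white below with a red lid on top, about 120 g (70 to 170 g). Its origin is the centre of its underside, z up, x and y parallel to its sides. It starts flat on the station's ledge, its sides turned at most 10 degrees from the ledge's. This is the one to discard.
- blue_box: blue cryobox: rigid closed square box 76 x 76 mm and 52 mm high, white below with a blue lid on top, about 120 g (70 to 170 g). Its origin is the centre of its underside, z up, x and y parallel to its sides. It starts flat on the station's ledge, its sides turned at most 10 degrees from the ledge's. Must stay.
- green_box: green cryobox: rigid closed square box 76 x 76 mm and 52 mm high, white below with a green lid on top, about 120 g (70 to 170 g). Its origin is the centre of its underside, z up, x and y parallel to its sides. It starts flat on the station's ledge, its sides turned at most 10 degrees from the ledge's. Must stay.
- station: Fixed white ledge with a chute in front. Origin: at table height under the middle of its front edge (yellow stripe, far from the robot); x level, out over the chute; y along the edge; z up. Level top at z 160 mm, x -160 to 0, y -200 to 200; no rim, nothing behind. On it three boxes in a row along y, 125 mm apart, order varies, centres 55 to 70 mm behind the edge.
- chute (a point): Middle of the chute's tray floor: 160 mm beyond the ledge's edge, 8 mm above the table. The metal chute spans the whole ledge: a steel slide drops at 51 degrees from just under the edge (z 134) to the flat tray, 119 mm deep, with an end wall 70 mm high; side cheeks up to 145 mm high. A box pushed until its centre passes the edge tips and slides down by itself.
Mind the look-alikes: they are no part of the job. What is meant by the red_box is not pink, and is the larger of those in its own colour.

How it is judged:
At the end, for the whole second after the job is handed in: The centre of the red-lidded box's underside is inside the chute or its tray (30 to 225 mm beyond the ledge's edge, between the side cheeks) and at least 45 mm below the ledge's top, at rest (slower than 20 mm/s) any way up; the blue and green boxes are within 20 mm of where they stood (x of red_box in the frame of station between 0.03 and 0.225 m and y of red_box in the frame of station between -0.2 and 0.2 m and z of red_box in the frame of station below 0.115 m and linear speed of red_box below 0.02 m/s and distance of each of blue_box, green_box from where it was at the start of the episode below 0.02 m); the robot touches nothing.
It fails at once if the red box is lifted: its underside rises more than 25 mm above the ledge (z of red_box in the frame of station above 0.185 m).
It fails at once if the blue box is moved by more than 20 mm (distance of blue_box from where it was at the start of the episode above 0.02 m).
It fails at once if the green box is moved by more than 20 mm (distance of green_box from where it was at the start of the episode above 0.02 m).
It also fails if it takes over 29 s, if anything falls off the work surface, if the arm or the gripper's body presses on something with over 40 N, if the wrist force passes 120 N, or if a joint passes its speed limit or range.

## Working session

There is one attempt and no reset: what is moved stays moved. The work goes in short steps, Python scripts to look and compute and a tool call to move; the robot and the scene stay as the last step left them, time stands still between calls to the robot, and variables do not carry over. Pictures are saved under pics/ and viewed, and the job is handed in when it is done.

Besides the shell and the picture viewer there is one more tool, called as name(argument=value, ...), one argument or row to a line, values as JSON. send_rows: Moves the arm, as the interface text tells. Its arguments: {"type":"object","properties":{"series":{"type":"array"},"squeeze":{"type":"number"}},"required":["series"]}

```bash
mkdir -p pics; python3 - <<'E'
from station import ctrl
import cv2,numpy as np
o=ctrl.get_obs();print({k:np.round(v,3).tolist() for k,v in o.items()})
for n in("scene","top"):
    im=ctrl.get_image(n);cv2.imwrite(f"pics/{n}0.png",im[:,:,::-1])
    c=ctrl.camera_info(n);print(n,{k:np.round(v,4).tolist() for k,v in c.items()}, 'C',-np.array(c['R']).T@c['t'])
E
```

```text
{'t': 0.0, 'q': [1.207, 0.053, 1.614, 0.0, 1.476, -0.119], 'dq': [0.0, 0.001, -0.001, 0.0, 0.001, 0.001], 'effort': [-0.002, -39.366, -37.018, -0.0, 0.007, 0.0], 'tool_pos': [0.151, 0.606, 0.241], 'tool_rot': [-0.383, -3.118, 0.003], 'contact_force': [0.507, -0.235, 0.72], 'wrist_torque': [0.018, 0.007, 0.054], 'opening': 0.085}
scene {'mtx': [[439.9404, 0.0, 282.4742], [0.0, 439.9404, 209.5613], [0.0, 0.0, 1.0]], 'R': [[-0.9377, 0.3472, 0.0117], [0.2929, 0.8082, -0.511], [-0.1869, -0.4757, -0.8595]], 't': [0.4848, -0.1019, 1.2692]} C [0.72164614 0.5177963  1.03310261]
top {'mtx': [[398.2222, 0.0, 272.9252], [0.0, 398.2222, 203.877], [0.0, 0.0, 1.0]], 'R': [[-0.0223, -0.9988, 0.0429], [-0.9895, 0.0159, -0.1436], [0.1428, -0.0456, -0.9887]], 't': [-0.0115, 0.5351, 0.7747]} C [0.41858959 0.01536716 0.84328263]
```

View pics/scene0.png

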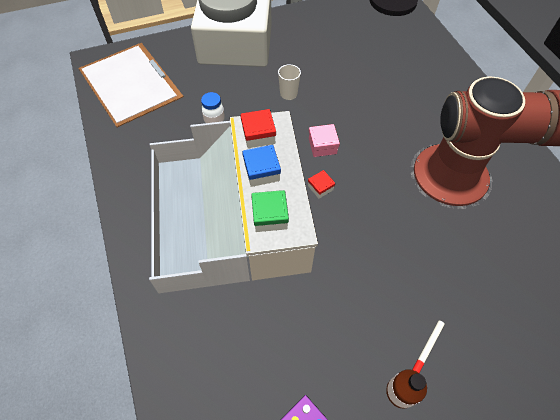

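View pics/top0.png

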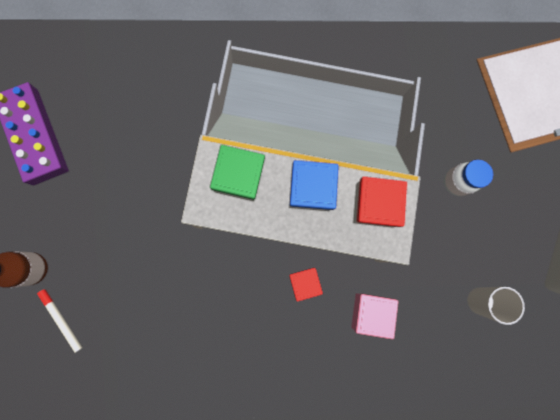

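Candidates for red: lid on the ledge, scene (258,125) / top (383,202); small red item on the table, scene (321,183) / top (306,285); pink box, scene (324,139) / top (377,316); red pen cap, top (44,297). By the description it should be the large red lid on the ledge. Next I'll measure it and check a crop.

```bash
cat > h.py <<'E'
from station import ctrl
import cv2,numpy as np
def ray(n,p,z):
    c=ctrl.camera_info(n);R=np.array(c['R']);t=np.array(c['t']);C=-R.T@t
    d=R.T@np.linalg.solve(np.array(c['mtx']),[p[0],p[1],1]);return C+d*(z-C[2])/d[2]
HSV={'red':[((0,150,80),(8,255,255)),((172,190,80),(180,255,255))],'green':[((50,120,50),(75,255,255))],'blue':[((100,150,80),(125,255,255))],'yellow':[((15,140,120),(35,255,255))]}
def blobs(im,col,amin):
    h=cv2.cvtColor(im,cv2.COLOR_RGB2HSV);m=sum(cv2.inRange(h,np.array(a),np.array(b)) for a,b in HSV[col])
    cs,_=cv2.findContours(m,cv2.RETR_EXTERNAL,cv2.CHAIN_APPROX_NONE)
    return sorted([c for c in cs if cv2.contourArea(c)>amin],key=cv2.contourArea,reverse=True)
E
python3 - <<'E'
from h import *
for n in('scene','top'):
    im=cv2.imread(f'pics/{n}0.png')[:,:,::-1].copy()
    for col in HSV:
        for c in blobs(im,col,60)[:3]:
            z=0.16 if col=='yellow' else 0.212
            w=np.array([ray(n,p[0],z)[:2] for p in c],np.float32)
            r=cv2.minAreaRect(w);print(n,col,cv2.contourArea(c),np.round(c.mean((0,1))),'ctr',np.round(r[0],4),np.round(r[1],4),round(r[2],1))
# ledge corners top view
for p in [(201,138),(418,177),(409,262),(184,224)]: print(p,np.round(ray('top',p,.16),4))
for p in [(232,118),(247,250),(316,243),(291,112)]: print(p,np.round(ray('scene',p,.16),4))
im=cv2.imread('pics/top0.png');a=cv2.resize(im[130:350,270:430],None,fx=2.5,fy=2.5,interpolation=2)
cv2.imwrite('pics/crop.png',a)
E
```

```text
scene red 795.5 [258. 124.] ctr [ 0.515  -0.1867] [0.0892 0.0756] 82.2
scene red 349.0 [321. 182.] ctr [0.4354 0.0236] [0.0483 0.0487] 14.6
scene red 79.5 [418. 366.] ctr [0.4281 0.4534] [0.023  0.0127] 35.3
scene green 1040.5 [269. 208.] ctr [0.5678 0.0482] [0.0826 0.0744] 76.0
scene blue 893.0 [261. 162.] ctr [ 0.5447 -0.0756] [0.0846 0.0757] 84.2
scene blue 235.0 [210. 100.] ctr [ 0.6027 -0.3032] [0.0555 0.0483] 70.3
scene yellow 272.5 [240. 184.] ctr [ 0.5993 -0.0841] [0.3876 0.0072] 78.4
top red 2021.0 [382. 202.] ctr [ 0.5109 -0.1905] [0.0767 0.0752] 82.7
top red 704.0 [306. 284.] ctr [ 0.3826 -0.062 ] [0.0424 0.0428] 14.1
top red 109.0 [ 44. 297.] ctr [0.3736 0.3364] [0.022  0.0126] 35.4
top green 1948.0 [237. 172.] ctr [0.5633 0.0428] [0.0728 0.0745] 75.9
top blue 1932.5 [313. 185.] ctr [ 0.54   -0.0808] [0.0735 0.0745] 84.1
top blue 575.5 [478. 173.] ctr [ 0.5561 -0.3555] [0.048  0.0441] 89.2
top yellow 477.0 [310. 158.] ctr [ 0.5983 -0.0836] [0.3852 0.0061] 78.3
(201, 138) [0.6367 0.1082 0.16  ]
(418, 177) [ 0.5615 -0.2758  0.16  ]
(409, 262) [ 0.4122 -0.2487  0.16  ]
(184, 224) [0.485  0.1365 0.16  ]
(232, 118) [ 0.5593 -0.2734  0.16  ]
(247, 250) [0.6405 0.1046 0.16  ]
(316, 243) [0.4919 0.1405 0.16  ]
(291, 112) [ 0.4056 -0.2408  0.16  ]
```

View pics/crop.png

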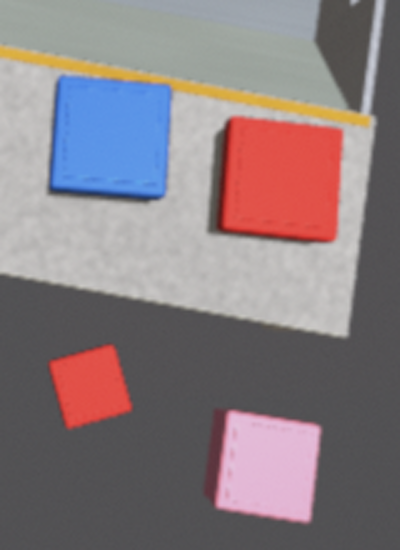

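The crop shows the big red-lidded 76 mm box on the ledge at the end beside the cheek, so that is the target. The small flat red piece and the pink box lie on the table.

Station yaw is about -11.5°, and the red centre sits at about (0.512,-0.190), or (-65,-121) mm in the station frame. That fits the 125 mm pitch. The tool's y is already nearly along the edge, so I'll travel with the gripper half closed, for two contact points.

send_rows(
  series=[
    {"tx": -3.5, "ty": -4.5, "tz": -1.5, "wz": -0.04, "jaw": 0.5},
    {"tx": -3.5, "ty": -4.5, "tz": -1.5, "jaw": 0.5},
    {"tx": -3.5, "ty": -4.5, "tz": -1.5, "jaw": 0.5},
    {"tx": -3.5, "ty": -4.5, "tz": -1.5, "jaw": 0.5},
    {"tx": -3.5, "ty": -4.5, "tz": -1, "jaw": 0.5},
  ],
)

```text
invalid input at $.series[0]: expected keys tx, ty, tz, wx, wy, wz, jaw
```

```bash
cat >> h.py <<'E'
from scipy.spatial.transform import Rotation as Ro
def rel(target,deg=-11.5):
    o=ctrl.get_obs();R=Ro.from_rotvec(o['tool_rot']).as_matrix()
    s=np.radians(deg);ex=np.array([np.cos(s),np.sin(s),0]);ey=np.array([-ex[1],ex[0],0])
    d=o['tool_pos']-np.array([.6,-.084,0])
    want=np.column_stack([-ex,ey,[0,0,-1]])
    print('t',o['t'],'pos',np.round(o['tool_pos'],4),'station',np.round([d@ex,d@ey,d[2]],4),'F',np.round(o['contact_force'],1),'open',round(o['opening'],3))
    P=np.array([.6,-.084,0])+target[0]*ex+target[1]*ey+np.array([0,0,target[2]])
    print('shift cm',np.round(R.T@(P-o['tool_pos'])*100,2),'turn',np.round(Ro.from_matrix(R.T@want).as_rotvec(),3))
E
python3 -c "
from h import *
rel([-.155,-.121,.29])"
```

```text
t 0.1 pos [0.1513 0.6059 0.2412] station [-0.5772  0.5865  0.2412] F [-0.9 -0.4  0.3] open 0.085
shift cm [-45.3  -68.83  -4.76] turn [-0.002 -0.    -0.044]
```

send_rows(
  series=[
    {"tx": -3.5, "ty": -4.5, "tz": -1.5, "wx": 0, "wy": 0, "wz": -0.04, "jaw": 0.5},
    {"tx": -3.5, "ty": -4.5, "tz": -1.5, "wx": 0, "wy": 0, "wz": 0, "jaw": 0.5},
    {"tx": -3.5, "ty": -4.5, "tz": -1.5, "wx": 0, "wy": 0, "wz": 0, "jaw": 0.5},
    {"tx": -3.5, "ty": -4.5, "tz": -1, "wx": 0, "wy": 0, "wz": 0, "jaw": 0.5},
    {"tx": -3.5, "ty": -4.5, "tz": 0, "wx": 0, "wy": 0, "wz": 0, "jaw": 0.5},
  ],
)

```text
t: 0.72
tool_pos: [0.2765, 0.3436, 0.2942]
tool_rot: [-0.308, -3.125, 0.015]
contact_force: [0.9, 1.3, 0.4]
opening: 0.0429
```

```bash
python3 -c "
from h import *
rel([-.155,-.121,.29])"
```

```text
t 0.725 pos [0.2765 0.3436 0.2942] station [-0.4022  0.3545  0.2942] F [0.9 1.3 0.4] open 0.043
shift cm [-24.51 -47.66   0.85] turn [-0.009 -0.001  0.004]
```

send_rows(
  series=[
    {"tx": -3, "ty": -5, "tz": 0, "wx": 0, "wy": 0, "wz": 0, "jaw": 0.5},
    {"tx": -3, "ty": -5, "tz": 0, "wx": 0, "wy": 0, "wz": 0, "jaw": 0.5},
    {"tx": -3, "ty": -5, "tz": 0, "wx": 0, "wy": 0, "wz": 0, "jaw": 0.5},
    {"tx": -3, "ty": -5, "tz": 0, "wx": 0, "wy": 0, "wz": 0, "jaw": 0.5},
    {"tx": -3, "ty": -5, "tz": 0, "wx": 0, "wy": 0, "wz": 0, "jaw": 0.5},
  ],
)

```text
t: 1.35
tool_pos: [0.3757, 0.0603, 0.2951]
tool_rot: [0.304, 3.126, -0.014]
contact_force: [1.2, 0.5, 0.4]
opening: 0.0427
```

```bash
python3 -c "
from h import *
rel([-.155,-.121,.29])"
```

```text
t 1.35 pos [0.3757 0.0603 0.2951] station [-0.2485  0.0967  0.2951] F [1.2 0.5 0.4] open 0.043
shift cm [ -9.21 -21.83   0.72] turn [-0.009  0.001  0.007]
```

send_rows(
  series=[
    {"tx": -2, "ty": -5, "tz": 0, "wx": -0.009, "wy": 0, "wz": 0.007, "jaw": 0.5},
    {"tx": -2, "ty": -5, "tz": 0, "wx": 0, "wy": 0, "wz": 0, "jaw": 0.5},
    {"tx": -2, "ty": -5, "tz": 0, "wx": 0, "wy": 0, "wz": 0, "jaw": 0.5},
    {"tx": -2, "ty": -5, "tz": 0, "wx": 0, "wy": 0, "wz": 0, "jaw": 0.5},
    {"tx": 0, "ty": 0, "tz": 0, "wx": 0, "wy": 0, "wz": 0, "jaw": 0.5},
  ],
)

```text
t: 1.98
tool_pos: [0.4134, -0.1619, 0.2933]
tool_rot: [-0.327, -3.124, -0.002]
contact_force: [-0.0, 0.7, 0.1]
opening: 0.0427
```

```bash
python3 -c "
from h import *
rel([-.15,-.121,.195])"
```

```text
t 1.975 pos [ 0.4134 -0.1619  0.2933] station [-0.1674 -0.1136  0.2933] F [-0.   0.7  0.1] open 0.043
shift cm [-1.74 -0.74  9.83] turn [ 0.001 -0.    -0.008]
```

send_rows(
  series=[
    {"tx": -0.6, "ty": -0.7, "tz": 4, "wx": 0, "wy": 0, "wz": 0, "jaw": 0.5},
    {"tx": 0, "ty": 0, "tz": 3.5, "wx": 0, "wy": 0, "wz": 0, "jaw": 0.5},
    {"tx": 0, "ty": 0, "tz": 2.8, "wx": 0, "wy": 0, "wz": 0, "jaw": 0.5},
    {"tx": 0, "ty": 0, "tz": 0, "wx": 0, "wy": 0, "wz": 0, "jaw": 0.5},
  ],
)

```text
t: 2.48
tool_pos: [0.4175, -0.1676, 0.1872]
tool_rot: [-0.325, -3.124, -0.005]
contact_force: [0.2, 0.2, 0.8]
opening: 0.0426
```

```bash
python3 -c "
from h import *
rel([-.04,-.121,.19])
a=[ctrl.get_image(n)[:,:,::-1] for n in('scene','top')]
cv2.imwrite('pics/p1.png',np.hstack([cv2.resize(a[0][60:310,130:380],(400,400)),cv2.resize(a[1][90:340,180:430],(400,400))]))"
```

```text
t 2.475 pos [ 0.4175 -0.1676  0.1872] station [-0.1622 -0.1183  0.1872] F [0.2 0.2 0.8] open 0.043
shift cm [-12.22  -0.19  -0.29] turn [ 0.003 -0.001 -0.006]
```

View pics/p1.png

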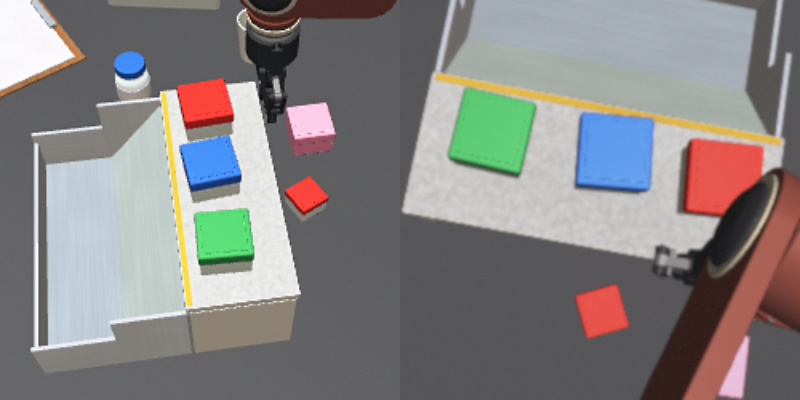

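The fingers stand behind the red box (scene crop ~ (270,110)) and the gripper is clear of the blue one. I'll narrow the jaws a bit for more margin to blue, then push.

send_rows(
  series=[
    {"tx": -0.5, "ty": -0.2, "tz": -0.4, "wx": 0, "wy": 0, "wz": 0, "jaw": 0.7},
    {"tx": -1.5, "ty": 0, "tz": 0, "wx": 0, "wy": 0, "wz": 0, "jaw": 0.7},
    {"tx": -1.5, "ty": 0, "tz": 0, "wx": 0, "wy": 0, "wz": 0, "jaw": 0.7},
    {"tx": -1.5, "ty": 0, "tz": 0, "wx": 0, "wy": 0, "wz": 0, "jaw": 0.7},
    {"tx": -1.5, "ty": 0, "tz": 0, "wx": 0, "wy": 0, "wz": 0, "jaw": 0.7},
  ],
)

```text
t: 3.2
tool_pos: [0.4888, -0.1865, 0.2061]
tool_rot: [0.322, 3.106, -0.009]
contact_force: [-1.0, 0.7, 0.1]
opening: 0.0258
```

```bash
python3 -c "
from h import *
rel([-.04,-.121,.19])
a=[ctrl.get_image(n)[:,:,::-1] for n in('scene','top')]
cv2.imwrite('pics/p2.png',np.hstack([cv2.resize(a[0][60:310,130:380],(400,400)),cv2.resize(a[1][90:340,180:430],(400,400))]))"
```

```text
t 3.2 pos [ 0.4888 -0.1865  0.2061] station [-0.0885 -0.1226  0.2061] F [-1.   0.7  0.1] open 0.026
shift cm [-4.82  0.19  1.71] turn [-0.004  0.02  -0.006]
```

View pics/p2.png

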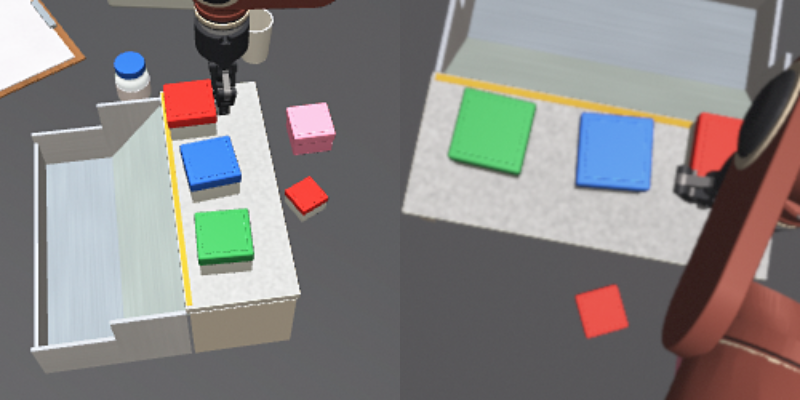

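Red has moved forward about 25 mm and stands at the stripe; blue and green are unmoved. The tool has drifted up to z 0.206, so I'll back off slightly and lower it.

send_rows(
  series=[
    {"tx": 1.0, "ty": 0.2, "tz": 0, "wx": 0, "wy": 0.02, "wz": 0, "jaw": 0.7},
    {"tx": 0, "ty": 0, "tz": 1.7, "wx": 0, "wy": 0, "wz": 0, "jaw": 0.7},
    {"tx": 0, "ty": 0, "tz": 0, "wx": 0, "wy": 0, "wz": 0, "jaw": 0.7},
  ],
)

```text
t: 3.68
tool_pos: [0.479, -0.1825, 0.1893]
tool_rot: [0.323, 3.125, -0.007]
contact_force: [-0.6, 0.3, 0.1]
opening: 0.0258
```

```bash
python3 -c "
from h import *
rel([-.04,-.121,.188])"
```

```text
t 3.675 pos [ 0.479  -0.1825  0.1893] station [-0.099  -0.1206  0.1893] F [-0.6  0.3  0.1] open 0.026
shift cm [-5.9  -0.01  0.13] turn [-0.004  0.001 -0.005]
```

send_rows(
  series=[
    {"tx": -1.5, "ty": 0, "tz": 0.1, "wx": 0, "wy": 0, "wz": 0, "jaw": 0.7},
    {"tx": -1.5, "ty": 0, "tz": 0.2, "wx": 0, "wy": 0, "wz": 0, "jaw": 0.7},
    {"tx": -1.5, "ty": 0, "tz": 0.2, "wx": 0, "wy": 0, "wz": 0, "jaw": 0.7},
  ],
)

```text
t: 4.05
tool_pos: [0.5214, -0.1915, 0.1839]
tool_rot: [-0.324, -3.121, 0.007]
contact_force: [-11.3, 2.9, 13.7]
opening: 0.0256
```

```bash
python3 -c "
from h import *
rel([-.03,-.121,.188])
a=[ctrl.get_image(n)[:,:,::-1] for n in('scene','top')]
cv2.imwrite('pics/p3.png',np.hstack([cv2.resize(a[0][60:310,130:380],(400,400)),cv2.resize(a[1][90:340,180:430],(400,400))]))"
```

```text
t 4.05 pos [ 0.5214 -0.1915  0.1839] station [-0.0556 -0.121   0.1839] F [-11.3   2.9  13.7] open 0.026
shift cm [-2.56  0.01 -0.42] turn [-0.005 -0.004 -0.006]
```

View pics/p3.png

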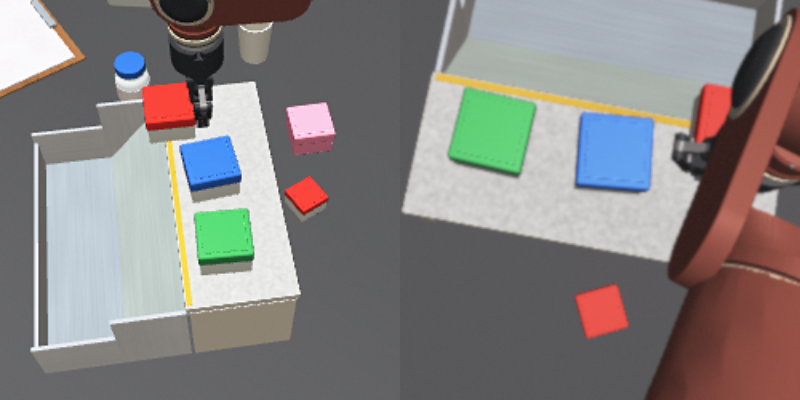

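The red box overhangs the edge with its centre near it (scene crop (168,105)), and blue and green are unmoved. There is 14 N upward on the tool, so I'll raise it a few mm and finish the push.

send_rows(
  series=[
    {"tx": -0.3, "ty": 0, "tz": -0.5, "wx": 0, "wy": 0, "wz": 0, "jaw": 0.7},
    {"tx": -1.5, "ty": 0, "tz": 0.0, "wx": 0, "wy": 0, "wz": 0, "jaw": 0.7},
    {"tx": -1.5, "ty": 0, "tz": 0.1, "wx": 0, "wy": 0, "wz": 0, "jaw": 0.7},
    {"tx": 0, "ty": 0, "tz": 0, "wx": 0, "wy": 0, "wz": 0, "jaw": 0.7},
  ],
)

```text
t: 4.65
tool_pos: [0.5561, -0.1988, 0.188]
tool_rot: [-0.324, -3.123, 0.007]
contact_force: [0.3, -0.1, -0.4]
opening: 0.0256
```

```bash
python3 -c "
from h import *
rel([-.01,-.121,.188])
a=[ctrl.get_image(n)[:,:,::-1] for n in('scene','top')]
cv2.imwrite('pics/p4.png',np.hstack([cv2.resize(a[0][60:310,130:380],(400,400)),cv2.resize(a[1][20:270,180:430],(400,400))]))"
```

```text
t 4.65 pos [ 0.5561 -0.1988  0.188 ] station [-0.0201 -0.1212  0.188 ] F [ 0.3 -0.1 -0.4] open 0.026
shift cm [-1.01  0.03 -0.  ] turn [-0.004 -0.001 -0.006]
```

View pics/p4.png

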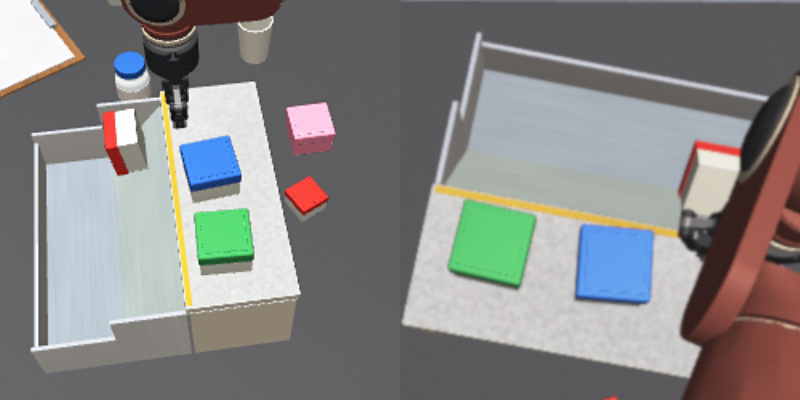

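The box has tipped and is going down the slide (scene crop (125,140)), and there is no force on the tool. I'll back away and up, then check that it has come to rest.

send_rows(
  series=[
    {"tx": 2, "ty": 0, "tz": -1, "wx": 0, "wy": 0, "wz": 0, "jaw": 0.7},
    {"tx": 2, "ty": 0, "tz": -4, "wx": 0, "wy": 0, "wz": 0, "jaw": 0.7},
    {"tx": 3, "ty": 0, "tz": -5, "wx": 0, "wy": 0, "wz": 0, "jaw": 0.7},
    {"tx": 3, "ty": 0, "tz": -3, "wx": 0, "wy": 0, "wz": 0, "jaw": 0.7},
    {"tx": 0, "ty": 0, "tz": 0, "wx": 0, "wy": 0, "wz": 0, "jaw": 0.7},
  ],
)

```text
t: 5.38
tool_pos: [0.454, -0.1763, 0.3202]
tool_rot: [-0.324, -3.12, 0.005]
contact_force: [0.3, 0.1, 0.5]
opening: 0.0258
```

send_rows(
  series=[
    {"tx": 0, "ty": 0, "tz": 0, "wx": 0, "wy": 0, "wz": 0, "jaw": 0.7},
    {"tx": 0, "ty": 0, "tz": 0, "wx": 0, "wy": 0, "wz": 0, "jaw": 0.7},
    {"tx": 0, "ty": 0, "tz": 0, "wx": 0, "wy": 0, "wz": 0, "jaw": 0.7},
    {"tx": 0, "ty": 0, "tz": 0, "wx": 0, "wy": 0, "wz": 0, "jaw": 0.7},
    {"tx": 0, "ty": 0, "tz": 0, "wx": 0, "wy": 0, "wz": 0, "jaw": 0.7},
  ],
)

```text
t: 6.0
tool_pos: [0.4539, -0.1758, 0.3146]
tool_rot: [-0.322, -3.112, -0.001]
contact_force: [0.5, 0.6, -0.3]
opening: 0.0257
```

```bash
python3 -c "
from h import *
rel([-.01,-.121,.188])
a=[ctrl.get_image(n) for n in('scene','top')]
b=ctrl.get_image('scene')
d=np.abs(a[0].astype(int)-b)[120:300,140:240];print('motion',d.max())
for n,im in zip(('scene','top'),a):
  i0=cv2.imread(f'pics/{n}0.png')[:,:,::-1].copy()
  for col in('blue','green'):
    f=lambda im:np.mean([ray(n,p[0],.212) for p in blobs(im,col,300)[0]],0)[:2]
    print(n,col,'shift mm',np.round((f(im)-f(i0))*1000,1))
cv2.imwrite('pics/p5.png',np.hstack([cv2.resize(a[0][60:310,130:380],(400,400)),cv2.resize(a[1][20:270,180:430],(400,400))])[:,:,::-1])"
```

```text
t 6.0 pos [ 0.4539 -0.1758  0.3146] station [-0.1248 -0.1191  0.3146] F [ 0.5  0.6 -0.3] open 0.026
shift cm [-11.65  -0.11  12.51] turn [-0.001 -0.013 -0.006]
motion 5
scene blue shift mm [0. 0.]
scene green shift mm [0. 0.]
top blue shift mm [-7.  -0.1]
top green shift mm [0. 0.]
```

View pics/p5.png

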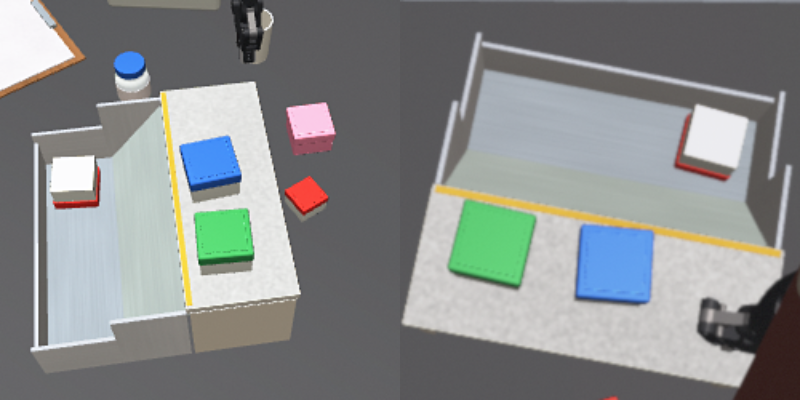

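The red box lies upside down, flat on the tray (top crop (715,140)). I'll check its position, and the 7 mm blue disagreement in the top view, before handing in.

```bash
python3 -c "
from h import *
s=np.radians(-11.5);ex=np.array([np.cos(s),np.sin(s)]);ey=np.array([-ex[1],ex[0]])
for n,p in(('top',(180+(718-400)*.625,20+140*.625)),('scene',(130+73*.625,60+178*.625))):
  d=ray(n,p,.06)[:2]-[.6,-.084];print(n,'red station',np.round([d@ex,d@ey],3))
im=ctrl.get_image('top')
for x in(cv2.imread('pics/top0.png')[:,:,::-1].copy(),im):
  c=blobs(x,'blue',300)[0];r=cv2.minAreaRect(np.array([ray('top',p[0],.212)[:2] for p in c],np.float32));print(cv2.contourArea(c),len(c),np.round(r[0],4),np.round(r[1],4))
print(ctrl.finish_job())"
```

```text
top red station [ 0.161 -0.133]
scene red station [ 0.167 -0.117]
1932.5 171 [ 0.54   -0.0808] [0.0735 0.0745]
1306.0 324 [ 0.54   -0.0806] [0.0731 0.0743]
the job is handed in; nothing more can be done
None
```

The red-lidded cryobox is in the chute. I pushed it off the yellow-striped edge with half-closed fingers, it tipped over and slid down, and then I backed the arm away and handed the job in. No verdict was reported.

**Red box:** it lies upside down on the tray, about 161–167 mm beyond the edge. Its sideways position is about -117 mm in the scene view and -133 mm in the top view, a 16 mm disagreement; both are well inside the side cheeks. Two scene pictures taken one after the other showed no motion.

**Blue and green boxes:** neither moved. The scene view gives a shift of 0 mm for both. One top-view check gave -7 mm for blue, because the colour mask had broken up there. The box outline fitted in the same view agrees to 0.2 mm.

**During the push:**
- The tool drifted up to z 0.206 partway through, so I backed off and lowered it.
- It later showed 14 N upward (well under the limits), possibly from a fingertip touching the ledge, so I raised it a few millimetres before finishing.
- My first move call was refused for missing keys, and nothing moved.

The force on the tool was near zero at the end, and the job took about 6 s.

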